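# Clamp a toolmark cast for its photograph

### The arm

A 7-joint arm with a two-finger parallel gripper is mounted at the origin on the work surface. World frame = base frame: x ahead of the robot, y to its left, z up, the work surface at z = 0. Lengths are in m, angles in rad, forces in N, time in s.
With the tool pointing down it reaches from about 0.35 to 0.9 m from the base axis. Payload 8.1 kg.
Tool frame: the origin (TCP) lies at the very end of the fingers, on their centre line; the grasp point (between the pads) lies grip_point_offset behind it (grip_point_offset is the distance from the TCP to the grasp point, in m); z points along the fingers, y is the direction in which the jaws open and shut (so a half turn about z gives the same grasp; the last joint's range is limited). The gripper opens to 92 mm and grips with 3 to 60 N. Pads are 19 mm wide; open, the fingers measure 130 mm over their backs; the gripper's body (75 mm by 190 mm) begins 47 mm behind the grasp point.
Start: joints at [1.156, 0.434, 0.025, 1.573, -0.012, 1.134, -0.075], TCP at [0.192, -0.595, 0.192] pointing down, gripper open.
Joint ranges: [-2.62, 2.62], [-0.44, 2.09], [-1.27, 1.32], [0.08, 2.57], [-1.32, 4.46], [0.12, 2], [-2.74, 2.74]. Speed limits (rad/s): [2.22, 2.22, 3.01, 3.01, 3.14, 3.14, 3.14].

### API

Orientations are given as a rotation vector (axis times angle).
In Python, from cell import * gives the robot as it stands.
- The arm moves only by the tool drive_tool, never from a script. Its argument "increments" is a list of rows, each an object of numbers: "grip": the gripper's target within -1 to 1 (shut at 1, half-way at 0, fully open at -1); "tx", "ty", "tz": the shift along the world's x, y, z normalised to -1 to 1, where 1 is 400 mm; "turn": the turn about the world's z normalised to -1 to 1, where 1 is 60 degrees. In form: [{"grip": .., "tx": .., "ty": .., "tz": .., "turn": ..}, ...]. A call has 1 to 20 rows; each row is the pose to reach, as a shift and turn from the pose measured when the call began; what a row does not reach only later rows make up. A row lasts 1/10 s, in which the tool goes at most 50 mm and 8.59 degrees, less where a joint would pass 70% of its speed; a pose out of reach is approached as far as the arm can. A call with a number of a shift or a turn outside -1 to 1 is refused whole. A call with a gripper value outside its range is refused whole. The fingers move at their own pace and stop on an object; "newtons" is the grip in N (left out, the last holds). Time passes only in rows, so rows that repeat a pose let the fingers close. It gives the time, the measured TCP pose, the force and the opening at its end, in the units of the state.
- observe(): the state, without advancing time (a new reading comes with each control period).
- get_image(name): name is "scene" or "top" or "wrist"; returns the picture (480x640x3 uint8, red, green, blue); there is no depth.
- camera_info(name): a dict with "fx", "fy", "cx", "cy" (pixels), "eye" and "rotation" of the camera in the world; the wrist camera has in their place "hand_eye" (4x4, takes a point from camera to tool coordinates, whose origin is the TCP and whose axes are the flange's). Camera axes: x right, y down, z forward; pixel columns grow to the right and rows downward; lengths in m; the calibration is good to about 2 mm. A picture is of the moment at which its call begins: read the wrist's pose just before it. camera_info takes no time and is no camera call.
- sign_off(): hands the job in, once; it reports no verdict.
The state is a dict: "clock": time; "joints": joint angles; "dq": joint speeds; "joint_efforts": joint torques, N m; "position": TCP position; "ee_rot": TCP orientation; "force": force on the tool from outside, world axes, zero at the start; "ft_torque": the same for the moment, N m; "width": opening from 0.0 (shut) to 1.0 (fully open).
Only numpy, scipy, OpenCV 4.12 (cv2) and the standard library are available. Lean on these libraries where they do the work, as an engineer would, in place of code of your own. Each camera call takes 0.05 s, during which the arm holds its last target. There are 200 camera calls.

### The job

Slide the vise's lipped jaw open, lift the finished plaster cast out and stand it upright in the bench clamp, in line with it, between the clamp's pad and its fence, and let go of it. Then pump the clamp's trigger towards its handle, stroke by stroke and never pushing the jaw itself, until the sprung pad presses the cast against the fence, gently: stop pumping as soon as the pad has visibly sprung in, long before it is pushed right in, or the cast is crushed. Finish while holding the trigger squeezed, the pad still pressing, for the photographer; leave the jar, the photo scale and the brush where they are.

Things in the scene. Friction and masses are not known exactly. Their poses are not given: they have to be found in the camera images.
- cast: The plaster cast: an off-white upright block 40 x 32 x 60 mm (its x, y, z) with fine marks across its top, 130 g or so. Origin at the centre of its underside, z up. It starts in the vise, its axes along the vise's; grip it across its 32 mm width (its y).
- vise: The vise, fixed: grey base plate 190 x 56 x 12 mm (x -40 to +150 mm). Origin on the bench right under the cast's start, z up; +x is the way its moving jaw opens. The cast stands on the base, 12 mm above the bench, beside the fixed jaw on its -x side (36 mm wide, top 54 mm above the bench); both jaws leave the cast's two y sides free.
- vise_jaw (a joint): Opening of the vise's steel moving jaw, m: 0 shut, 0.045 wide open. About 3 N slides it and it stays where it is left. At its top, 80 mm above the bench, a lip reaches 9 mm over the cast, which cannot be lifted until the jaw is well open: open it 30 to 45 mm.
- vise_tab (a point): Top centre of the upright steel tab on the vise's moving jaw, by which it is slid: 12 mm thick along the vise's x, 26 mm wide along its y, top 85 mm and foot 30 mm above the bench, 44 mm clear of the jaw. With the jaw shut it is 85 mm to +x of the vise's origin. Grip it across its 26 mm, or push it.
- clamp: The bench clamp, fixed: steel plate 300 x 70 x 10 mm (x -98 to +202 mm); on it, along x, a black housing (x -50 to 50 mm, 128 mm high) with handle and trigger on top, a toothed rack with jaw and sprung pad, and the fence (face at x = 185 mm, 36 mm wide, top 57 mm above the bench). Origin on the bench under the housing, z up, +x from handle to fence. Pad to fence: 56 to 74 mm at the start.
- clamp_seat (a point): Point on the clamp plate's top (10 mm above the bench, clamp x = 165 mm, y = 0) where the cast's origin lies once the cast is against the fence. Stand the cast about 10 mm short of it (towards the pad), its x axis along the clamp's x, either way round; the pad pushes it home. Axes as the clamp's.
- jaw (a joint): How far the clamp's jaw and rack have advanced to the fence, m (0 to 0.065; starts at 0.006 to 0.024). Every full stroke of the trigger advances it by one tooth, 10 mm (the first stroke 3 to 18 mm), and a pawl keeps it from going back more than about 3 mm. A stroke under about three quarters may not catch a new tooth. 2 to 5 strokes in all.
- pad_face (a point): Centre of the front of the black rubber pad (30 mm wide, 36 mm high, 8 mm thick) that meets the cast, 34 mm above the bench. It rides on two steel pins; between pad and jaw plate 26 mm are free when nothing presses it.
- pad (a joint): How far the sprung pad is pushed in towards the jaw plate, m: 0 free, 0.024 fully in; 0.7 N per mm. Shoving the loose cast along pushes it in up to 2 mm. The cast is clamped from 3 mm on and crushed beyond 15 mm. Stop at the first stroke that takes it in more than 4 mm (7 to 8 mm with full strokes); another full stroke crushes the cast.
- trigger (a joint): Squeeze of the clamp's trigger, rad: 0 released, 0.30 fully squeezed (its own stop, so a strong squeeze does no harm). A spring brings it back when let go. It takes 4 to 8 N at its grip point, up to 10 N more while the pad presses.
- trigger_grip (a point): Centre of the trigger's grey blade at its grip point, 170 mm above the bench: 9 mm thick along the clamp's x, 22 mm wide, top 192 mm above the bench, turning about an axle across the clamp 55 mm below this point. Squeezing moves this point 16 mm towards the handle (the clamp's -x). Released, it is at clamp x = 17 mm.
- clamp_handle (a point): Centre of the fixed handle post, 170 mm above the bench, at clamp x = -14.5 mm: 11 mm thick along x, 24 mm wide, top 193 mm. Handle's far face to trigger's front face: 41 mm released, 25 mm fully squeezed. The handle does not move: centre evenly closing fingers on the squeezed pair (clamp x = -8 mm) or a little further from the trigger.
- jar: Bystander: a small closed amber glass jar, 42 mm across, 55 mm high. Leave it alone.
- scale: Bystander: a flat white L-shaped photo scale, arms about 100 mm long, 5 mm thick. Leave it alone.
- brush: Bystander: a brush lying on the bench. Leave it alone.
There are look-alikes about, which are no part of the job. What is meant by the vise is not brown or purple, and is the larger of those in its own colour.

How it is judged:
By the outcome, as a careful person would: the job done as asked, in the order asked, and still so for the second after the job is handed in, while the arm keeps its last pose, push and grip.
It also fails if it takes over 56 s, if anything falls off the work surface, if the arm or the gripper's body presses on something with over 40 N, if the wrist force passes 120 N, or if a joint passes its speed limit or range.

## Working session

There is one attempt and no reset: what is moved stays moved. The work goes in short steps, Python scripts to look and compute and a tool call to move; the robot and the scene stay as the last step left them, time stands still between calls to the robot, and variables do not carry over. Pictures are saved under pics/ and viewed, about 8 in all and at most 12, crops included, and the job is handed in when it is done.

Besides the shell and the picture viewer there is one more tool, called after "Request:" as name(argument=value, ...), one argument or row to a line, values as JSON. drive_tool: Moves the arm, as the interface text tells. Its arguments: {"type":"object","properties":{"increments":{"type":"array","items":{"type":"object","properties":{"grip":{"type":"number"},"tx":{"type":"number"},"ty":{"type":"number"},"tz":{"type":"number"},"turn":{"type":"number"}}}},"newtons":{"type":"number"}},"required":["increments"]}

```bash
mkdir -p pics; ls; python3 - <<'E'
from cell import *
import cv2,numpy as np
s=observe();print({k:np.round(v,3) for k,v in s.items()})
try: print(grip_point_offset)
except Exception as e: print(e)
for n in("scene","top"):
    im=get_image(n);cv2.imwrite(f"pics/{n}0.png",im[:,:,::-1]);c=camera_info(n);print(n,c)
print(camera_info("wrist"))
E
```

```text
pics
{'clock': np.float64(0.0), 'joints': array([ 1.156,  0.435,  0.025,  1.574, -0.012,  1.134, -0.075]), 'dq': array([-0.002, -0.001, -0.   ,  0.001,  0.001, -0.002,  0.001]), 'joint_efforts': array([ 0.0000e+00, -6.6783e+01,  9.8500e-01, -3.1445e+01, -6.0000e-02,
        4.3000e-02,  0.0000e+00]), 'position': array([ 0.191, -0.594,  0.191]), 'ee_rot': array([-3.102e+00, -4.870e-01,  1.000e-03]), 'force': array([ 0.124, -0.265, -0.311]), 'ft_torque': array([0.022, 0.036, 0.027]), 'width': np.float64(0.998)}
0.0188
scene {'fx': 579.862867677722, 'fy': 579.862867677722, 'cx': 320.2673755545533, 'cy': 236.18137261634996, 'eye': array([ 1.17960373, -0.91080273,  0.90450108]), 'rotation': array([-2.09107809, -0.71931333,  0.373751  ])}
top {'fx': 436.37719856681184, 'fy': 436.37719856681184, 'cx': 319.3556107212333, 'cy': 234.15824537462433, 'eye': array([ 0.41311703, -0.04438986,  1.11542988]), 'rotation': array([-2.16283516,  2.17634029, -0.09612634])}
{'fx': 423.6527380798643, 'fy': 423.6527380798643, 'cx': 316.50277509092797, 'cy': 239.23169873992808, 'hand_eye': array([[ 6.17759482e-06, -9.59101856e-01, -2.83061178e-01,
         7.53371849e-02],
       [ 9.99999867e-01, -1.40082265e-04,  4.96467779e-04,
         2.59458499e-04],
       [-5.15815019e-04, -2.83061144e-01,  9.59101727e-01,
        -1.93782899e-01],
       [ 0.00000000e+00,  0.00000000e+00,  0.00000000e+00,
         1.00000000e+00]])}
```

View pics/scene0.png

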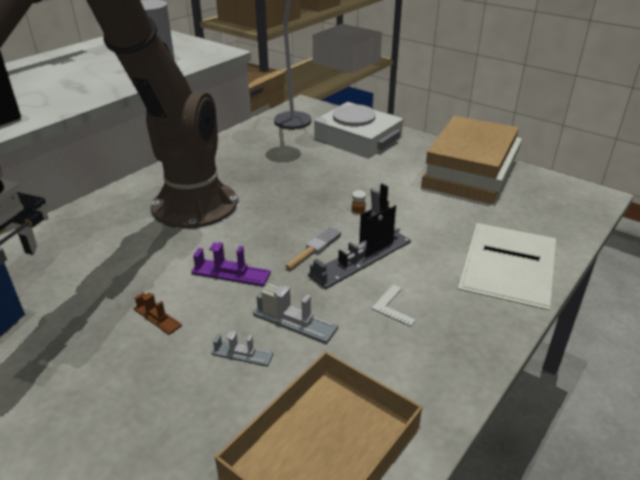

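View pics/top0.png

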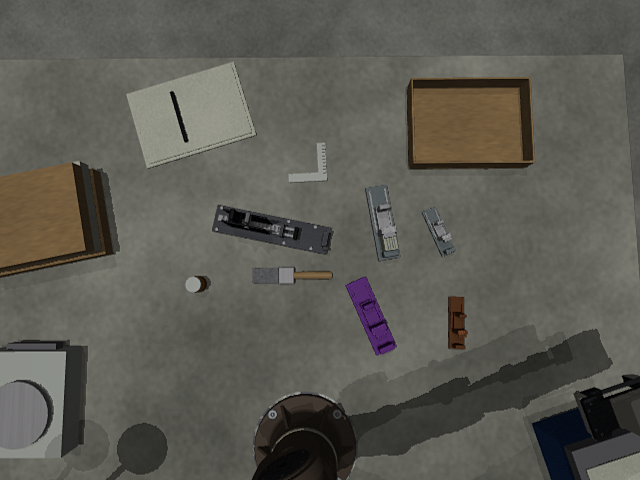

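The scene view shows the robot base, the grey vise with the cast at about (290,310), a smaller grey vise at (242,350), purple at (232,262), brown at (157,310) and the clamp at (365,255). In the top view, the candidates are grey large (382,222), grey small (438,230), purple (371,316) and brown (457,322). The one meant is the large grey (382,222), which holds the off-white cast at (390,241). I'll enlarge it to confirm and measure.

```bash
cat > h.py <<'E'
from cell import *
import cv2,numpy as np
from scipy.spatial.transform import Rotation as R
def cam(n):
    c=camera_info(n);K=np.array([[c['fx'],0,c['cx']],[0,c['fy'],c['cy']],[0,0,1]])
    if n!='wrist': return K,R.from_rotvec(c['rotation']).as_matrix(),np.array(c['eye'])
    s=observe();Rt=R.from_rotvec(s['ee_rot']).as_matrix();H=np.array(c['hand_eye'])
    return K,Rt@H[:3,:3],Rt@H[:3,3]+s['position']
def onplane(C,px,z):
    K,M,e=C;px=np.atleast_2d(px).astype(float)
    d=(M@np.linalg.inv(K)@np.c_[px,np.ones(len(px))].T).T
    return e+d*((z-e[2])/d[:,2])[:,None]
def proj(C,P):
    K,M,e=C;q=(K@M.T@(np.atleast_2d(P)-e).T).T
    return q[:,:2]/q[:,2:]
E
python3 - <<'E'
from h import *
im=cv2.imread('pics/top0.png');C=cam('top')
print('eye/down',onplane(C,[320,240],0))
hsv=cv2.cvtColor(im,cv2.COLOR_BGR2HSV)
for n,(x0,y0,x1,y1) in dict(vise=(355,175,412,270),clamp=(205,195,340,262)).items():
    c=im[y0:y1,x0:x1];print(n)
    bg=cv2.medianBlur(im,61)[y0:y1,x0:x1]
    lab=cv2.cvtColor(c,cv2.COLOR_BGR2LAB).astype(int);print(np.median(lab.reshape(-1,3),0))
    if n=='vise': m=(lab[:,:,2]<126)
    else: m=(lab[:,:,0]<85)
    m=cv2.morphologyEx(m.astype(np.uint8),cv2.MORPH_CLOSE,np.ones((5,5)))
    k=max(cv2.findContours(m,0,2)[0],key=cv2.contourArea)
    r=cv2.minAreaRect(k);b=cv2.boxPoints(r)+[x0,y0];P=onplane(C,b,.011)
    print(r,np.round(b,1),np.round(P,3),[np.linalg.norm(P[i]-P[i-1]).round(3) for i in range(4)])
    cv2.drawContours(c,[np.int32(b-[x0,y0])],-1,(0,0,255),1)
a=im[175:270,355:465];b=im[190:265,205:340]
a=cv2.resize(a,None,fx=5,fy=5,interpolation=2);b=cv2.resize(b,(675,375))
o=np.zeros((600,800,3),np.uint8)
a=cv2.resize(a,(330,285));b=cv2.resize(b,(540,300));o[:285,:330]=a;o[290:590,:540]=b
cv2.imwrite('pics/crop1.png',o)
E
```

```text
eye/down [[ 0.50443411 -0.03899605  0.        ]]
vise
[105. 126. 132.]
((21.75, 12.249999046325684), (1.4142134189605713, 0.7071067094802856), 45.0) [[376.  187. ]
 [376.5 186.5]
 [377.5 187.5]
 [377.  188. ]] [[ 0.639 -0.184  0.011]
 [ 0.64  -0.185  0.011]
 [ 0.638 -0.187  0.011]
 [ 0.636 -0.186  0.011]] [np.float64(0.004), np.float64(0.002), np.float64(0.004), np.float64(0.002)]
clamp
[109. 126. 132.]
((67.86538696289062, 34.67307662963867), (120.0230712890625, 28.044605255126953), 11.309932708740234) [[211.3 231.7]
 [216.8 204.2]
 [334.5 227.7]
 [329.  255.2]] [[ 0.527  0.238  0.011]
 [ 0.597  0.225  0.011]
 [ 0.535 -0.076  0.011]
 [ 0.465 -0.061  0.011]] [np.float64(0.306), np.float64(0.072), np.float64(0.308), np.float64(0.071)]
```

View pics/crop1.png

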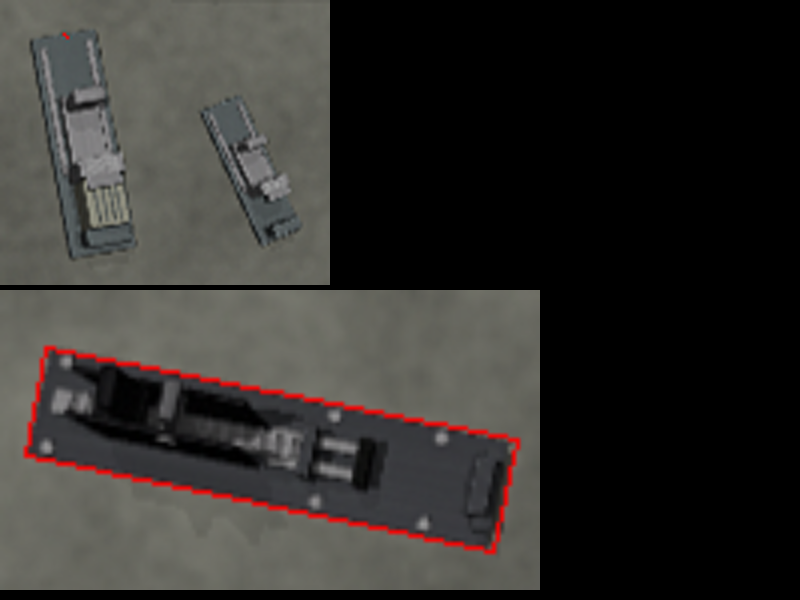

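The crop confirms it: the large grey vise holds the cast with marks on its top, and its moving jaw and tab lie towards image top. The clamp's outline fits 300 x 70 mm. Next I'll work out both poses and the travel.

```bash
python3 - <<'E'
from h import *
C=cam('top')
b=np.array([[32,40],[98,30],[135,247],[72,259]])/3+[355,175]
P=onplane(C,b,.012)[:,:2];print(P.round(3),[np.linalg.norm(P[i]-P[i-1]).round(3) for i in range(4)])
far=(P[0]+P[1])/2;near=(P[2]+P[3])/2;u=(far-near)/np.linalg.norm(far-near)
o=(far+near)/2-u*.055;print('vise o',o,'ang',np.degrees(np.arctan2(u[1],u[0])),'tab',o+u*.085)
Q=np.array([[.527,.238],[.597,.225],[.535,-.076],[.465,-.061]])
a=(Q[0]+Q[1])/2;f=(Q[2]+Q[3])/2;w=(f-a)/np.linalg.norm(f-a);m=(a+f)/2
o=m-.052*w;print('clamp o',o,'ang',np.degrees(np.arctan2(w[1],w[0])),'seat',o+w*.165,'trig',o+w*.017)
s=observe();T=R.from_rotvec(s['ee_rot']).as_matrix();print(T.round(3),'tool y ang',np.degrees(np.arctan2(T[1,1],T[0,1])))
E
```

```text
[[ 0.636 -0.157]
 [ 0.644 -0.213]
 [ 0.458 -0.241]
 [ 0.448 -0.188]] [np.float64(0.19), np.float64(0.057), np.float64(0.188), np.float64(0.054)]
vise o [ 0.49220243 -0.20811666] ang 8.827665038555091 tab [ 0.57619556 -0.1950723 ]
clamp o [0.54152427 0.13242386] ang -101.67673783095401 seat [ 0.50812996 -0.02916147] trig [0.53808364 0.11577568]
[[ 0.952  0.307 -0.001]
 [ 0.307 -0.952  0.001]
 [-0.    -0.001 -1.   ]] tool y ang -72.13899748121369
```

Request:
drive_tool(
  increments=[
    {"tx": 0.3,"ty": 0.3,"turn": -0.1,"grip": -1},
    {"tx": 0.94,"ty": 0.98,"turn": -0.15,"grip": -1},
    {"tx": 0.94,"ty": 0.98,"turn": -0.15,"grip": -1},
    {"tx": 0.94,"ty": 0.98,"turn": -0.15,"grip": -1},
    {"tx": 0.94,"ty": 0.98,"turn": -0.15,"grip": -1},
    {"tx": 0.94,"ty": 0.98,"turn": -0.15,"grip": -1},
    {"tx": 0.94,"ty": 0.98,"turn": -0.15,"grip": -1},
    {"tx": 0.94,"ty": 0.98,"turn": -0.15,"grip": -1},
    {"tx": 0.94,"ty": 0.98,"turn": -0.15,"grip": -1},
    {"tx": 0.94,"ty": 0.98,"turn": -0.15,"grip": -1},
    {"tx": 0.94,"ty": 0.98,"turn": -0.15,"grip": -1},
    {"tx": 0.94,"ty": 0.98,"turn": -0.15,"grip": -1},
    {"tx": 0.94,"ty": 0.98,"turn": -0.15,"grip": -1},
    {"tx": 0.94,"ty": 0.98,"turn": -0.15,"grip": -1},
    {"tx": 0.94,"ty": 0.98,"turn": -0.15,"grip": -1},
    {"tx": 0.94,"ty": 0.98,"turn": -0.15,"grip": -1},
  ],
)

```text
invalid input
```

```bash
python3 - <<'E'
from h import *
C=cam('wrist');im=get_image('wrist')[:,:,::-1].copy();cv2.imwrite('pics/w1.png',im)
o=np.array([.492,-.208]);a=np.radians(8.83);u=np.array([np.cos(a),np.sin(a)]);v=np.array([-u[1],u[0]])
def pt(x,y,z): return np.r_[o+u*x+v*y,z]
for P in [[pt(x,y,.012) for x,y in((-.04,-.028),(.15,-.028),(.15,.028),(-.04,.028))],[pt(x,y,.072) for x,y in((-.02,-.016),(.02,-.016),(.02,.016),(-.02,.016))],[pt(x,y,.085) for x,y in((.079,-.013),(.091,-.013),(.091,.013),(.079,.013))]]:
    cv2.polylines(im,[np.int32(proj(C,P).round())],True,(0,0,255),1)
cv2.imwrite('pics/w1o.png',im)
E
```

```text
(no output)
```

View pics/w1o.png

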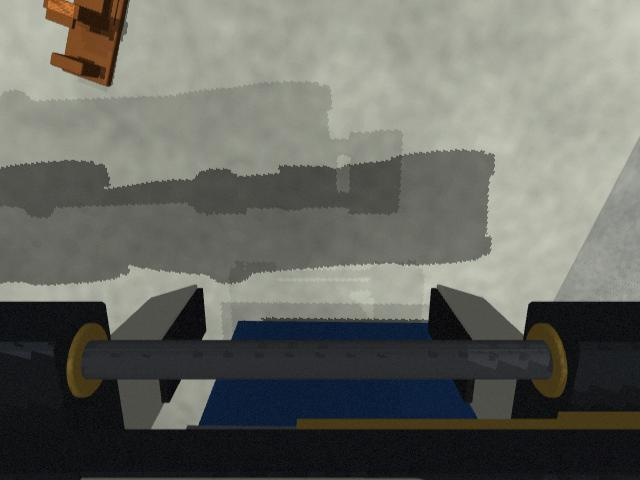

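The call was refused, so every row probably needs all five fields. This view is from the start pose: brown vise at (85,40), and the fingers show at the bottom of the picture, so the camera looks ahead of the tool along its +x. I'll stop a little short of the cast instead.

Request:
drive_tool(
  increments=[
    {"tx": 0.3,"ty": 0.4,"tz": 0,"turn": -0.1,"grip": -1},
    {"tx": 0.65,"ty": 0.95,"tz": 0.05,"turn": -0.15,"grip": -1},
    {"tx": 0.65,"ty": 0.95,"tz": 0.05,"turn": -0.15,"grip": -1},
    {"tx": 0.65,"ty": 0.95,"tz": 0.05,"turn": -0.15,"grip": -1},
    {"tx": 0.65,"ty": 0.95,"tz": 0.05,"turn": -0.15,"grip": -1},
    {"tx": 0.65,"ty": 0.95,"tz": 0.05,"turn": -0.15,"grip": -1},
    {"tx": 0.65,"ty": 0.95,"tz": 0.05,"turn": -0.15,"grip": -1},
    {"tx": 0.65,"ty": 0.95,"tz": 0.05,"turn": -0.15,"grip": -1},
    {"tx": 0.65,"ty": 0.95,"tz": 0.05,"turn": -0.15,"grip": -1},
    {"tx": 0.65,"ty": 0.95,"tz": 0.05,"turn": -0.15,"grip": -1},
    {"tx": 0.65,"ty": 0.95,"tz": 0.05,"turn": -0.15,"grip": -1},
    {"tx": 0.65,"ty": 0.95,"tz": 0.05,"turn": -0.15,"grip": -1},
    {"tx": 0.65,"ty": 0.95,"tz": 0.05,"turn": -0.15,"grip": -1},
  ],
  newtons=20,
)

```text
clock: 1.45
position: [0.4503, -0.2165, 0.211]
ee_rot: [-3.132, -0.238, 0.002]
force: [-0.3, -0.7, -0.6]
width: 1.001
```

```bash
python3 - <<'E'
from h import *
C=cam('wrist');im=get_image('wrist')[:,:,::-1].copy();cv2.imwrite('pics/w1.png',im)
o=np.array([.492,-.208]);a=np.radians(8.83);u=np.array([np.cos(a),np.sin(a)]);v=np.array([-u[1],u[0]])
def pt(x,y,z): return np.r_[o+u*x+v*y,z]
for P in [[pt(x,y,.012) for x,y in((-.04,-.028),(.15,-.028),(.15,.028),(-.04,.028))],[pt(x,y,.072) for x,y in((-.02,-.016),(.02,-.016),(.02,.016),(-.02,.016))],[pt(x,y,.085) for x,y in((.079,-.013),(.091,-.013),(.091,.013),(.079,.013))]]:
    q=proj(C,P);print(q.round(0).tolist());cv2.polylines(im,[np.int32(q.round())],True,(0,0,255),1)
cv2.imwrite('pics/w1o.png',im)
E
```

```text
[[344.0, 195.0], [347.0, -37.0], [278.0, -37.0], [284.0, 195.0]]
[[334.0, 184.0], [334.0, 132.0], [292.0, 132.0], [293.0, 184.0]]
[[331.0, 45.0], [331.0, 25.0], [293.0, 26.0], [294.0, 45.0]]
```

View pics/w1o.png

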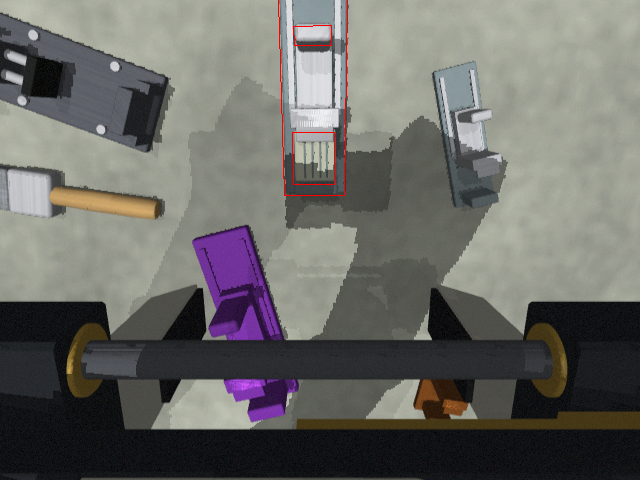

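The overlay of my vise model (base, cast top at (314,158), tab top at (312,35)) fits within 2 px, about 2 mm. I'll grip the tab.

Request:
drive_tool(
  increments=[
    {"tx": 0.2,"ty": 0.03,"tz": -0.1,"turn": 0,"grip": -1},
    {"tx": 0.315,"ty": 0.052,"tz": -0.15,"turn": 0,"grip": -1},
    {"tx": 0.315,"ty": 0.052,"tz": -0.2,"turn": 0,"grip": -1},
    {"tx": 0.315,"ty": 0.052,"tz": -0.2,"turn": 0,"grip": -1},
    {"tx": 0.315,"ty": 0.052,"tz": -0.3,"turn": 0,"grip": -1},
    {"tx": 0.315,"ty": 0.052,"tz": -0.38,"turn": 0,"grip": -0.5},
    {"tx": 0.315,"ty": 0.052,"tz": -0.385,"turn": 0,"grip": 0},
    {"tx": 0.315,"ty": 0.052,"tz": -0.385,"turn": 0,"grip": 0.8},
    {"tx": 0.315,"ty": 0.052,"tz": -0.385,"turn": 0,"grip": 0.8},
    {"tx": 0.315,"ty": 0.052,"tz": -0.385,"turn": 0,"grip": 0.8},
    {"tx": 0.315,"ty": 0.052,"tz": -0.385,"turn": 0,"grip": 0.8},
  ],
  newtons=15,
)

```text
clock: 2.6
position: [0.5772, -0.1959, 0.0586]
ee_rot: [3.133, 0.237, 0.002]
force: [0.9, 0.4, 0.4]
width: 0.528
```

Request:
drive_tool(
  increments=[
    {"tx": 0,"ty": 0,"tz": 0,"turn": 0,"grip": 0.8},
    {"tx": 0,"ty": 0,"tz": 0,"turn": 0,"grip": 0.8},
    {"tx": 0,"ty": 0,"tz": 0,"turn": 0,"grip": 0.8},
    {"tx": 0,"ty": 0,"tz": 0,"turn": 0,"grip": 0.8},
    {"tx": 0,"ty": 0,"tz": 0,"turn": 0,"grip": 0.8},
  ],
)

```text
clock: 3.1
position: [0.5772, -0.1958, 0.0585]
ee_rot: [-3.133, -0.237, -0.002]
force: [-0.8, 0.2, 0.5]
width: 0.114
```

The width of 10 mm is below the tab's 26 mm, so the grip missed. I'll look.

```bash
python3 - <<'E'
from h import *
C=cam('wrist');im=get_image('wrist')[:,:,::-1].copy();cv2.imwrite('pics/w2.png',im);print(observe()['width'],proj(C,observe()['position']))
t=get_image('scene')[:,:,::-1];cv2.imwrite('pics/s2.png',t)
c=cv2.resize(t[250:350,230:350],(480,400),interpolation=2)
o=np.zeros((400,800,3),np.uint8);o[:,:480]=c;o[:240,480:]=cv2.resize(im,(320,240));cv2.imwrite('pics/c2.png',o)
E
```

```text
0.10515801761531698 [[315.44080993 275.0054916 ]]
```

View pics/c2.png

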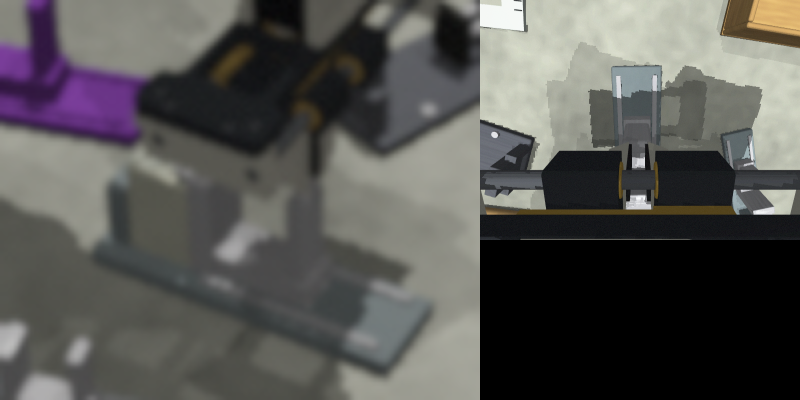

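The fingers closed between jaw and tab, on the tab's -x side, and touched nothing. So I can push the tab from here with shut fingers.

Request:
drive_tool(
  increments=[
    {"tx": 0.0125,"ty": 0.002,"tz": 0,"turn": 0,"grip": 0.9},
    {"tx": 0.025,"ty": 0.004,"tz": 0,"turn": 0,"grip": 0.9},
    {"tx": 0.0375,"ty": 0.006,"tz": 0,"turn": 0,"grip": 0.9},
    {"tx": 0.05,"ty": 0.008,"tz": 0,"turn": 0,"grip": 0.9},
    {"tx": 0.0625,"ty": 0.01,"tz": 0,"turn": 0,"grip": 0.9},
    {"tx": 0.075,"ty": 0.0115,"tz": 0,"turn": 0,"grip": 0.9},
  ],
)

```text
clock: 3.8
position: [0.6077, -0.1911, 0.0584]
ee_rot: [-3.133, -0.238, -0.002]
force: [0.1, -0.1, -1.3]
width: 0.05
```

```bash
python3 - <<'E'
from h import *
im=get_image('wrist')[:,:,::-1].copy();cv2.imwrite('pics/w3.png',im)
t=get_image('scene')[:,:,::-1];tp=get_image('top')[:,:,::-1]
o=np.zeros((600,800,3),np.uint8);o[:400,:480]=cv2.resize(t[250:350,230:350],(480,400),interpolation=2)
o[:380,480:800]=cv2.resize(im[100:430,180:460],(320,380));o[400:,:300]=cv2.resize(tp[170:270,345:495],(300,200));cv2.imwrite('pics/c3.png',o)
E
```

```text
(no output)
```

View pics/c3.png

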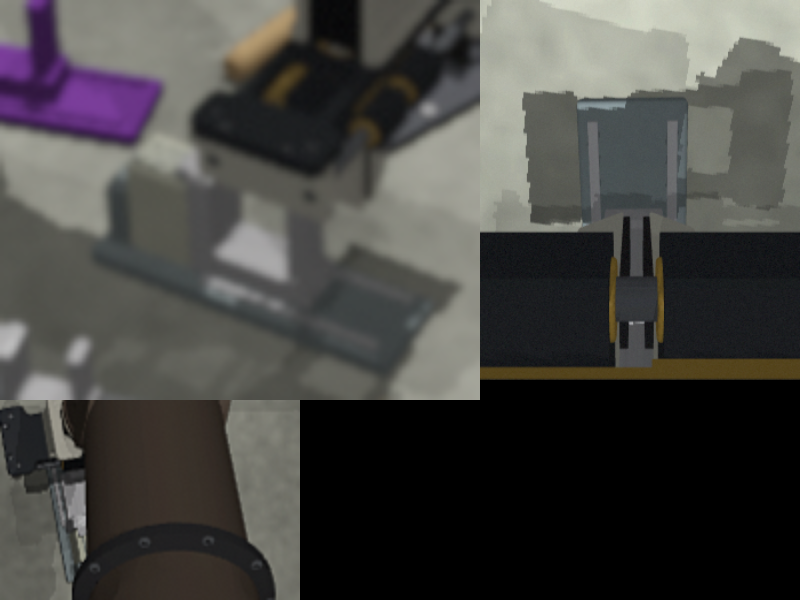

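```bash
python3 - <<'E'
from h import *
C=cam('scene')
o=np.array([.492,-.208]);a=np.radians(8.83);u=np.array([np.cos(a),np.sin(a)]);v=np.array([-u[1],u[0]])
pt=lambda x,y,z: np.r_[o+u*x+v*y,z]
p=observe()['position']
L=dict(tcp=p,tcp1=[.5772,-.1958,.0585],tcpup=p+[0,0,.04],tabtop=pt(.085,0,.085),tabfoot=pt(.085,0,.03),castnear=pt(.02,-.016,.072),casttop=pt(-.02,-.016,.072),b1=pt(-.04,-.028,.012),b2=pt(.15,-.028,.012))
for k,P in L.items(): print(k,((proj(C,P)[0]-[230,250])*4).round())
W=cam('wrist')
for k in('tabtop','tabfoot','tcp'): print(k,proj(W,L[k]).round())
for dx in(.03,.045): print(dx,proj(W,pt(.085+dx,0,.085)).round(), ((proj(C,pt(.085+dx,0,.085))[0]-[230,250])*4).round())
E
```

```text
tcp [348. 244.]
tcp1 [299. 225.]
tcpup [348. 188.]
tabtop [297. 186.]
tabfoot [299. 262.]
castnear [179. 183.]
casttop [118. 159.]
b1 [ 83. 241.]
b2 [378. 360.]
tabtop [[313. 362.]]
tabfoot [[314. 309.]]
tcp [[315. 275.]]
0.03 [[313. 301.]] [346. 205.]
0.045 [[313. 268.]] [371. 214.]
```

```bash
python3 - <<'E'
import cv2,numpy as np
a=cv2.imread('pics/w1.png')[0:210,260:365];b=cv2.imread('pics/w3.png')[170:430,230:400];c=cv2.imread('pics/w2.png')[230:430,230:400]
o=np.zeros((600,800,3),np.uint8)
A=cv2.resize(a,(300,600),interpolation=2);o[:,:300]=A
B=cv2.resize(b,(255,390));o[:390,300:555]=B
D=cv2.resize(c,(240,282));o[:282,560:]=D
cv2.imwrite('pics/c4.png',o)
E
```

```text
(no output)
```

View pics/c4.png

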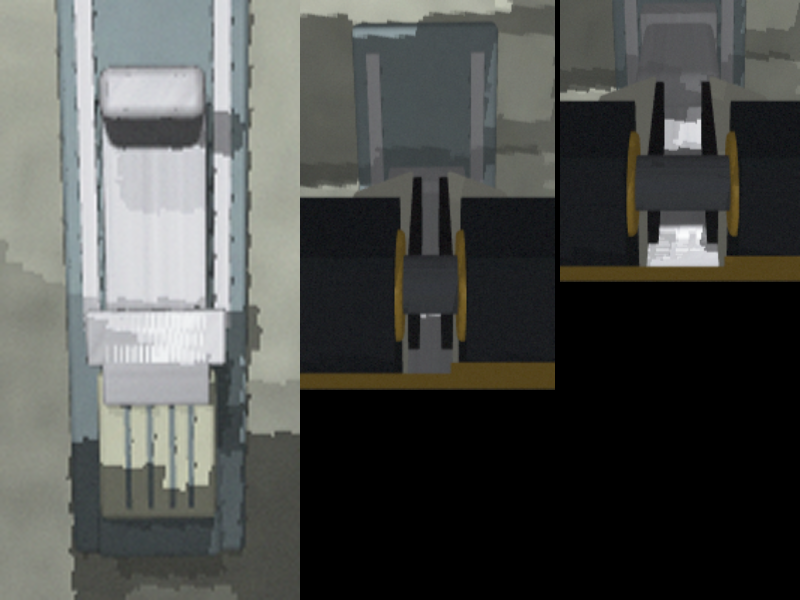

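w2 shows the tab's +x face at rows 247-290, where it should be. The visible fingertips project about 30-35 mm short of the TCP, so the fingers seem to have passed over the tab. I'll go up and back into the 44 mm gap, then come down lower and feel for contact.

Request:
drive_tool(
  increments=[
    {"tx": 0,"ty": 0,"tz": 0.125,"turn": 0,"grip": 0.9},
    {"tx": -0.1,"ty": -0.014,"tz": 0.125,"turn": 0,"grip": 0.9},
    {"tx": -0.1485,"ty": -0.0205,"tz": 0.125,"turn": 0,"grip": 0.9},
    {"tx": -0.1485,"ty": -0.0205,"tz": 0.125,"turn": 0,"grip": 0.9},
    {"tx": -0.1485,"ty": -0.0205,"tz": 0.06,"turn": 0,"grip": 0.9},
    {"tx": -0.1485,"ty": -0.0205,"tz": 0,"turn": 0,"grip": 0.9},
    {"tx": -0.1485,"ty": -0.0205,"tz": -0.03,"turn": 0,"grip": 0.9},
    {"tx": -0.1485,"ty": -0.0205,"tz": -0.045,"turn": 0,"grip": 0.9},
    {"tx": -0.1485,"ty": -0.0205,"tz": -0.045,"turn": 0,"grip": 0.9},
  ],
)

```text
clock: 4.85
position: [0.5481, -0.1991, 0.0399]
ee_rot: [-3.132, -0.238, -0.0]
force: [-1.2, -0.5, 1.0]
width: 0.054
```

Request:
drive_tool(
  increments=[
    {"tx": 0.0125,"ty": 0.002,"tz": 0,"turn": 0,"grip": 0.9},
    {"tx": 0.025,"ty": 0.004,"tz": 0,"turn": 0,"grip": 0.9},
    {"tx": 0.0375,"ty": 0.006,"tz": 0,"turn": 0,"grip": 0.9},
    {"tx": 0.05,"ty": 0.008,"tz": 0,"turn": 0,"grip": 0.9},
    {"tx": 0.0625,"ty": 0.01,"tz": 0,"turn": 0,"grip": 0.9},
  ],
)

```text
clock: 5.35
position: [0.5731, -0.1952, 0.0401]
ee_rot: [-3.132, -0.238, 0.001]
force: [-1.5, -1.2, 1.6]
width: 0.049
```

```bash
python3 - <<'E'
from h import *
im=get_image('wrist')[:,:,::-1].copy();cv2.imwrite('pics/w5.png',im)
t=get_image('scene')[:,:,::-1];cv2.imwrite('pics/s5.png',t)
o=np.zeros((600,800,3),np.uint8);o[:400,:400]=cv2.resize(t[265:345,245:325],(400,400),interpolation=2)
o[:400,400:]=cv2.resize(im[170:430,185:445],(400,400))
o[400:,:250]=cv2.resize(cv2.imread('pics/scene0.png')[275:345,245:332],(250,200),interpolation=2)
cv2.imwrite('pics/c5.png',o)
E
```

```text
(no output)
```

View pics/c5.png

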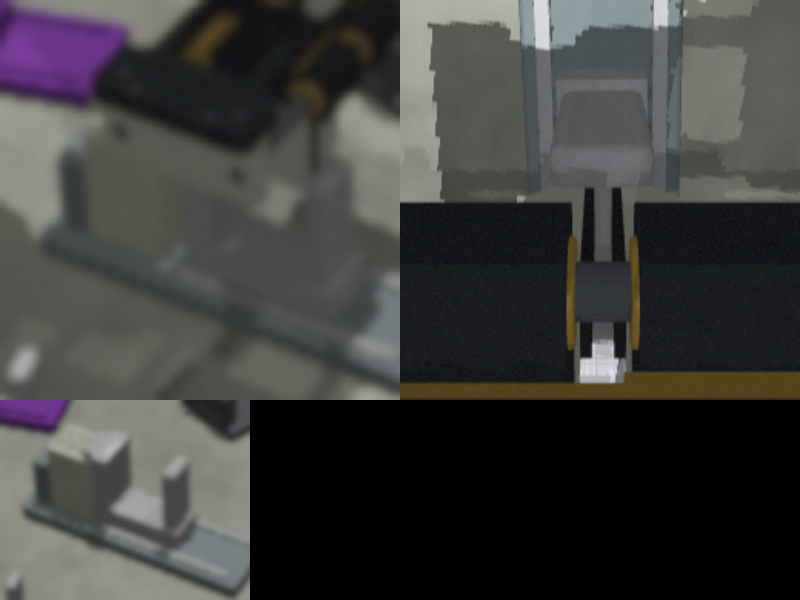

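Now it is clear: the tab stands fully visible right ahead of the fingers (wrist crop (600,130)), and its row puts it 15.7 mm ahead of the TCP. That is contact, with the jaw about 13 mm open. The fingertips end roughly 30-37 mm short of the nominal TCP, so I'll work lower. I push 25 mm more.

Request:
drive_tool(
  increments=[
    {"tx": 0.0125,"ty": 0.002,"tz": 0,"turn": 0,"grip": 0.9},
    {"tx": 0.025,"ty": 0.004,"tz": 0,"turn": 0,"grip": 0.9},
    {"tx": 0.0375,"ty": 0.006,"tz": 0,"turn": 0,"grip": 0.9},
    {"tx": 0.05,"ty": 0.008,"tz": 0,"turn": 0,"grip": 0.9},
    {"tx": 0.0618,"ty": 0.0096,"tz": 0,"turn": 0,"grip": 0.9},
    {"tx": 0.0618,"ty": 0.0096,"tz": 0,"turn": 0,"grip": 0.9},
  ],
)

```text
clock: 6.05
position: [0.5999, -0.1907, 0.04]
ee_rot: [-3.132, -0.239, -0.004]
force: [0.4, 0.7, -0.4]
width: 0.049
```

```bash
python3 - <<'E'
from h import *
C=cam('wrist');im=get_image('wrist')[:,:,::-1].copy();cv2.imwrite('pics/w6.png',im)
p=observe()['position'];print(p,observe()['force'])
# column intensity profile through tab
print(cv2.cvtColor(im,6)[215:300,300:330].mean(1).astype(int).tolist())
E
```

```text
[ 0.59979912 -0.19073697  0.04008334] [-0.62109611  0.24731798  0.09358836]
[86, 86, 86, 87, 87, 87, 93, 106, 107, 107, 107, 107, 107, 103, 89, 85, 85, 85, 85, 85, 85, 85, 85, 85, 85, 85, 85, 85, 85, 85, 85, 85, 85, 85, 85, 85, 85, 86, 85, 85, 85, 85, 85, 86, 85, 86, 86, 86, 91, 95, 97, 102, 104, 106, 107, 108, 109, 109, 109, 108, 108, 107, 107, 106, 105, 103, 99, 97, 96, 96, 95, 95, 94, 91, 88, 86, 81, 60, 61, 61, 59, 59, 60, 59, 59]
```

The tab sits at the same place relative to the tool (rows 263-291), so the jaw is about 40 mm open. Next, over the cast.

Request:
drive_tool(
  increments=[
    {"tx": -0.02,"ty": -0.003,"tz": 0.05,"turn": 0,"grip": 0.9},
    {"tx": -0.02,"ty": -0.003,"tz": 0.175,"turn": 0,"grip": 0.9},
    {"tx": -0.1,"ty": -0.017,"tz": 0.225,"turn": 0,"grip": -1},
    {"tx": -0.2,"ty": -0.033,"tz": 0.225,"turn": 0,"grip": -1},
    {"tx": -0.27,"ty": -0.043,"tz": 0.225,"turn": 0,"grip": -1},
    {"tx": -0.27,"ty": -0.043,"tz": 0.225,"turn": 0,"grip": -1},
    {"tx": -0.27,"ty": -0.043,"tz": 0.225,"turn": 0,"grip": -1},
    {"tx": -0.27,"ty": -0.043,"tz": 0.225,"turn": 0,"grip": -1},
    {"tx": -0.27,"ty": -0.043,"tz": 0.225,"turn": 0,"grip": -1},
    {"tx": -0.27,"ty": -0.043,"tz": 0.225,"turn": 0,"grip": -1},
  ],
)

```text
clock: 7.1
position: [0.4926, -0.2076, 0.1299]
ee_rot: [-3.132, -0.241, -0.004]
force: [-0.8, 0.3, -0.2]
width: 0.693
```

Request:
drive_tool(
  increments=[
    {"tx": 0,"ty": 0,"tz": -0.1,"turn": 0,"grip": -1},
    {"tx": 0,"ty": 0,"tz": -0.18,"turn": 0,"grip": -1},
    {"tx": 0,"ty": 0,"tz": -0.22,"turn": 0,"grip": -1},
    {"tx": 0,"ty": 0,"tz": -0.25,"turn": 0,"grip": -0.5},
    {"tx": 0,"ty": 0,"tz": -0.265,"turn": 0,"grip": 0},
    {"tx": 0,"ty": 0,"tz": -0.265,"turn": 0,"grip": 0.6},
    {"tx": 0,"ty": 0,"tz": -0.265,"turn": 0,"grip": 0.6},
    {"tx": 0,"ty": 0,"tz": -0.265,"turn": 0,"grip": 0.6},
    {"tx": 0,"ty": 0,"tz": -0.265,"turn": 0,"grip": 0.6},
    {"tx": 0,"ty": 0,"tz": -0.265,"turn": 0,"grip": 0.6},
    {"tx": 0,"ty": 0,"tz": -0.265,"turn": 0,"grip": 0.6},
    {"tx": 0,"ty": 0,"tz": -0.265,"turn": 0,"grip": 0.6},
  ],
  newtons=20,
)

```text
clock: 8.3
position: [0.4928, -0.2077, 0.0241]
ee_rot: [-3.132, -0.241, -0.005]
force: [-0.3, 0.3, 2.2]
width: 0.345
```

Gripped: 31.8 mm wide. I lift and carry it over the clamp.

Request:
drive_tool(
  increments=[
    {"tx": 0,"ty": 0,"tz": 0.05,"turn": 0,"grip": 0.6},
    {"tx": 0,"ty": 0,"tz": 0.15,"turn": 0,"grip": 0.6},
    {"tx": 0,"ty": 0,"tz": 0.27,"turn": 0,"grip": 0.6},
    {"tx": 0.0,"ty": 0.05,"tz": 0.325,"turn": 0.1,"grip": 0.6},
    {"tx": 0.043,"ty": 0.15,"tz": 0.325,"turn": 0.22,"grip": 0.6},
    {"tx": 0.043,"ty": 0.25,"tz": 0.325,"turn": 0.35,"grip": 0.6},
    {"tx": 0.043,"ty": 0.35,"tz": 0.325,"turn": 0.48,"grip": 0.6},
    {"tx": 0.043,"ty": 0.43,"tz": 0.325,"turn": 0.6,"grip": 0.6},
    {"tx": 0.043,"ty": 0.47,"tz": 0.325,"turn": 0.73,"grip": 0.6},
    {"tx": 0.043,"ty": 0.47,"tz": 0.325,"turn": 0.86,"grip": 0.6},
    {"tx": 0.043,"ty": 0.47,"tz": 0.325,"turn": 1.0,"grip": 0.6},
    {"tx": 0.043,"ty": 0.47,"tz": 0.325,"turn": 1.0,"grip": 0.6},
    {"tx": 0.043,"ty": 0.47,"tz": 0.325,"turn": 1.0,"grip": 0.6},
  ],
)

```text
clock: 9.6
position: [0.5097, -0.0199, 0.1539]
ee_rot: [-2.595, -1.767, -0.003]
force: [0.8, -0.4, -2.0]
width: 0.348
```

Request:
drive_tool(
  increments=[
    {"tx": 0,"ty": 0,"tz": 0,"turn": 0.14,"grip": 0.6},
    {"tx": 0,"ty": 0,"tz": 0,"turn": 0.158,"grip": 0.6},
    {"tx": 0,"ty": 0,"tz": 0,"turn": 0.158,"grip": 0.6},
  ],
)

```text
clock: 9.9
position: [0.5097, -0.0201, 0.1538]
ee_rot: [-2.444, -1.969, -0.003]
force: [0.6, -0.7, -1.5]
width: 0.344
```

```bash
python3 - <<'E'
from h import *
s=observe();print(s['position'],s['ee_rot'],s['force'],s['width']*92)
T=R.from_rotvec(s['ee_rot']).as_matrix();print('toolx',np.degrees(np.arctan2(T[1,0],T[0,0])))
C=cam('wrist');im=get_image('wrist')[:,:,::-1].copy();cv2.imwrite('pics/w7.png',im)
o=np.array([.5415,.1324]);a=np.radians(-101.68);u=np.array([np.cos(a),np.sin(a)]);v=np.array([-u[1],u[0]])
pt=lambda x,y,z: np.r_[o+u*x+v*y,z]
for P in [[pt(x,y,.010) for x,y in((-.098,-.035),(.202,-.035),(.202,.035),(-.098,.035))],[pt(x,y,.192) for x,y in((.0125,-.011),(.0215,-.011),(.0215,.011),(.0125,.011))],[pt(x,y,.193) for x,y in((-.02,-.012),(-.009,-.012),(-.009,.012),(-.02,.012))]]:
    cv2.polylines(im,[np.int32(proj(C,P).round())],True,(0,0,255),1)
t=get_image('scene')[:,:,::-1]
o=np.zeros((600,800,3),np.uint8);o[:480,:640]=im;cv2.imwrite('pics/c7.png',o);cv2.imwrite('pics/s7.png',t)
E
```

```text
[ 0.50966376 -0.02009444  0.15381665] [-2.44433275 -1.96918001 -0.00291089] [ 0.64938116 -0.73668038 -1.50304991] 31.640234741100414
toolx 77.71047615464676
```

View pics/c7.png

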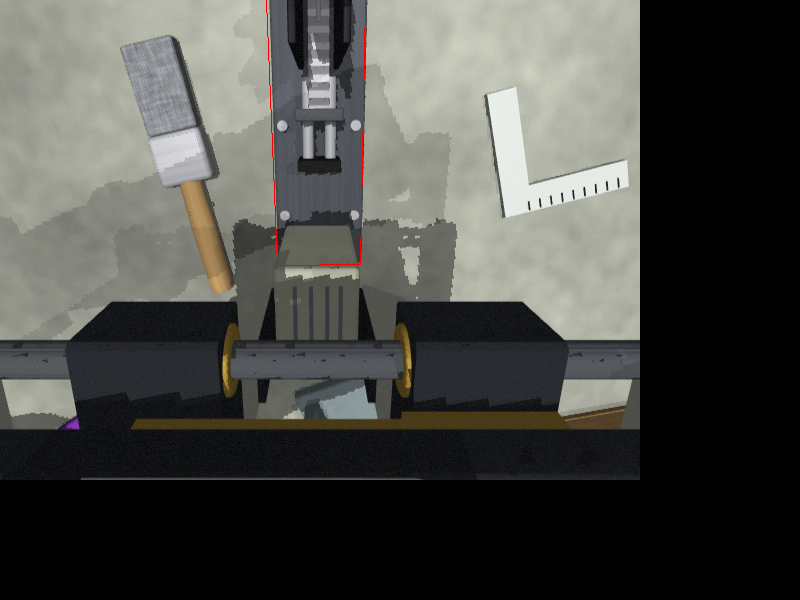

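The cast is held upright over the clamp. The pad front edge is at (319.5,171), the plate screws at (282,126), (356,125), (285,216) and (354,215), and the plate outline fits. Next come the lateral and angle error and the pad position from these.

```bash
python3 - <<'E'
from h import *
C=cam('wrist');s=observe()
S=onplane(C,[[282,126],[356,125.5],[285,216],[354,215]],.012)[:,:2]
pad=onplane(C,[[299,171],[341,171]],.052)[:,:2]
pin=onplane(C,[[308,130],[331,130]],.034)[:,:2]
o=np.array([.5415,.1324]);a=np.radians(-101.68);u=np.array([np.cos(a),np.sin(a)]);v=np.array([-u[1],u[0]])
for n,P in(('screw',S),('pad',pad),('pin',pin),('tcp',[s['position'][:2]])):
    print(n,[(np.round(((p-o)@u)*1e3,1),np.round(((p-o)@v)*1e3,1)) for p in np.array(P)])
E
```

```text
screw [(np.float64(88.1), np.float64(-26.9)), (np.float64(88.3), np.float64(29.7)), (np.float64(158.8), np.float64(-26.8)), (np.float64(158.5), np.float64(29.3))]
pad [(np.float64(117.5), np.float64(-12.9)), (np.float64(117.8), np.float64(16.3))]
pin [(np.float64(90.6), np.float64(-6.6)), (np.float64(90.7), np.float64(9.9))]
tcp [(np.float64(155.7), np.float64(-0.3))]
```

Request:
drive_tool(
  increments=[
    {"tx": 0.004,"ty": -0.001,"tz": -0.1,"turn": 0.01,"grip": 0.6},
    {"tx": 0.004,"ty": -0.001,"tz": -0.2,"turn": 0.01,"grip": 0.6},
    {"tx": 0.004,"ty": -0.001,"tz": -0.27,"turn": 0.01,"grip": 0.6},
    {"tx": 0.004,"ty": -0.001,"tz": -0.3,"turn": 0.01,"grip": 0.6},
    {"tx": 0.004,"ty": -0.001,"tz": -0.315,"turn": 0.01,"grip": 0.6},
    {"tx": 0.004,"ty": -0.001,"tz": -0.325,"turn": 0.01,"grip": 0.6},
    {"tx": 0.004,"ty": -0.001,"tz": -0.328,"turn": 0.01,"grip": 0.6},
    {"tx": 0.004,"ty": -0.001,"tz": -0.328,"turn": 0.01,"grip": 0.6},
  ],
)

```text
clock: 10.8
position: [0.5121, -0.0204, 0.0236]
ee_rot: [-2.435, -1.983, -0.005]
force: [0.0, -0.3, -0.9]
width: 0.348
```

Request:
drive_tool(
  increments=[
    {"tx": 0,"ty": 0,"tz": -0.004,"turn": 0,"grip": 0.6},
    {"tx": 0,"ty": 0,"tz": -0.005,"turn": 0,"grip": 0.6},
    {"tx": 0,"ty": 0,"tz": -0.005,"turn": 0,"grip": 0.6},
  ],
)

```text
clock: 11.1
position: [0.5129, -0.0203, 0.0223]
ee_rot: [-2.435, -1.984, -0.007]
force: [-0.5, -0.7, 5.1]
width: 0.345
```

Request:
drive_tool(
  increments=[
    {"tx": 0,"ty": 0,"tz": 0,"turn": 0,"grip": 0.1},
    {"tx": 0,"ty": 0,"tz": 0,"turn": 0,"grip": -0.1},
    {"tx": 0,"ty": 0,"tz": 0,"turn": 0,"grip": -0.3},
    {"tx": 0,"ty": 0,"tz": 0,"turn": 0,"grip": -0.3},
    {"tx": 0,"ty": 0,"tz": 0.08,"turn": 0,"grip": -0.3},
    {"tx": 0,"ty": 0,"tz": 0.2,"turn": 0,"grip": -0.5},
    {"tx": 0,"ty": 0,"tz": 0.32,"turn": 0,"grip": -0.5},
    {"tx": 0,"ty": 0,"tz": 0.44,"turn": 0,"grip": -0.6},
    {"tx": 0,"ty": 0,"tz": 0.5,"turn": 0,"grip": -0.6},
    {"tx": 0,"ty": 0,"tz": 0.5,"turn": 0,"grip": -0.6},
  ],
)

```text
clock: 12.1
position: [0.5151, -0.02, 0.2262]
ee_rot: [2.433, 1.981, 0.015]
force: [-0.1, 0.2, -0.5]
width: 0.801
```

```bash
python3 - <<'E'
from h import *
s=observe();print(s['position'],s['width']*92)
C=cam('wrist');im=get_image('wrist')[:,:,::-1].copy();cv2.imwrite('pics/w8.png',im)
o=np.array([.5415,.1324]);a=np.radians(-101.68);u=np.array([np.cos(a),np.sin(a)]);v=np.array([-u[1],u[0]])
o=o+v*.0014
pt=lambda x,y,z: np.r_[o+u*x+v*y,z]
for P in [[pt(x,y,.070) for x,y in((.135,-.016),(.175,-.016),(.175,.016),(.135,.016))],[pt(x,y,.192) for x,y in((.0125,-.011),(.0215,-.011),(.0215,.011),(.0125,.011))],[pt(x,y,.193) for x,y in((-.02,-.012),(-.009,-.012),(-.009,.012),(-.02,.012))],[pt(.185,y,.057) for y in(-.018,.018)]]:
    q=proj(C,P);print(q.round().tolist());cv2.polylines(im,[np.int32(q.round())],True,(0,0,255),1)
cv2.imwrite('pics/c8.png',im)
E
```

```text
[ 0.51511874 -0.01996611  0.22616679] 73.70812259703739
[[292.0, 185.0], [293.0, 232.0], [330.0, 232.0], [331.0, 185.0]]
[[287.0, -32.0], [287.0, -11.0], [333.0, -10.0], [333.0, -32.0]]
[[283.0, -115.0], [283.0, -86.0], [336.0, -86.0], [336.0, -115.0]]
[[291.0, 239.0], [332.0, 239.0]]
```

View pics/c8.png

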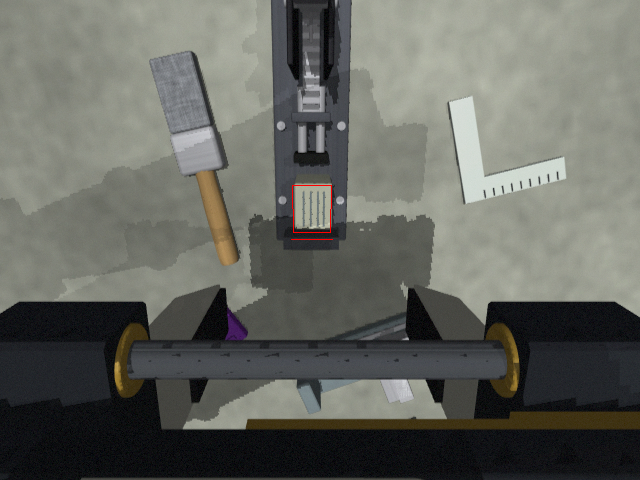

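The cast stands upright and aligned: the overlay fits within about 1 px at (312,208), with the fence line just below and the pad at (312,157) still clear. Now the trigger: I turn -90° and hover over it.

Request:
drive_tool(
  increments=[
    {"tx": 0.02,"ty": 0.08,"tz": 0.05,"turn": -0.14,"grip": -0.75},
    {"tx": 0.03,"ty": 0.18,"tz": 0.05,"turn": -0.28,"grip": -0.75},
    {"tx": 0.05,"ty": 0.28,"tz": 0.05,"turn": -0.42,"grip": -0.75},
    {"tx": 0.06,"ty": 0.36,"tz": 0.05,"turn": -0.56,"grip": -0.75},
    {"tx": 0.074,"ty": 0.4,"tz": 0.05,"turn": -0.7,"grip": -0.75},
    {"tx": 0.074,"ty": 0.402,"tz": 0.05,"turn": -0.84,"grip": -0.75},
    {"tx": 0.074,"ty": 0.402,"tz": 0.05,"turn": -0.98,"grip": -0.75},
    {"tx": 0.074,"ty": 0.402,"tz": 0.05,"turn": -1.0,"grip": -0.75},
    {"tx": 0.074,"ty": 0.402,"tz": 0.05,"turn": -1.0,"grip": -0.75},
  ],
)

```text
clock: 13.05
position: [0.5429, 0.1403, 0.2427]
ee_rot: [3.095, 0.504, 0.005]
force: [0.0, -0.8, 0.1]
width: 0.875
```

Request:
drive_tool(
  increments=[
    {"tx": 0,"ty": 0,"tz": 0,"turn": -0.14,"grip": -0.75},
    {"tx": 0,"ty": 0,"tz": 0,"turn": -0.28,"grip": -0.75},
    {"tx": 0,"ty": 0,"tz": 0,"turn": -0.42,"grip": -0.75},
    {"tx": 0,"ty": 0,"tz": 0,"turn": -0.5,"grip": -0.75},
    {"tx": 0,"ty": 0,"tz": 0,"turn": -0.5,"grip": -0.75},
    {"tx": 0,"ty": 0,"tz": 0,"turn": -0.5,"grip": -0.75},
  ],
)

```text
clock: 13.65
position: [0.5427, 0.1401, 0.2423]
ee_rot: [3.12, -0.307, 0.001]
force: [0.3, -0.1, -0.0]
width: 0.876
```

```bash
python3 - <<'E'
from h import *
s=observe();print(s['position'],s['joints'].round(2),s['width']*92)
T=R.from_rotvec(s['ee_rot']).as_matrix();print('toolx',np.degrees(np.arctan2(T[1,0],T[0,0])),T[:,2].round(3))
im=get_image('wrist')[:,:,::-1].copy();cv2.imwrite('pics/w9.png',im);C=cam('wrist')
t=get_image('scene')[:,:,::-1];cv2.imwrite('pics/s9.png',t)
o=np.array([.5415,.1324]);a=np.radians(-101.68);u=np.array([np.cos(a),np.sin(a)]);v=np.array([-u[1],u[0]])
o=o+v*.0014
pt=lambda x,y,z: np.r_[o+u*x+v*y,z]
print('tcp clamp',(s['position'][:2]-o)@u,(s['position'][:2]-o)@v)
print(proj(C,[pt(x,y,z) for x,y,z in((.0125,.011,.192),(.0215,.011,.192),(-.02,.012,.193),(-.009,.012,.193),(.0215,-.011,.192),(-.02,-.012,.193))]).round().tolist())
g=cv2.cvtColor(im,6)
for r in range(250,420,20): print(r,g[r,220:420:5].tolist())
E
```

```text
[0.54273563 0.14008272 0.24232843] [-0.13  0.31 -0.3   1.64  0.1   1.21 -2.22] 80.63372006950188
toolx -11.241080381238413 [ 0.    -0.006 -1.   ]
tcp clamp -0.007773790086682832 -0.0017452892850373554
[[349.0, 225.0], [364.0, 225.0], [294.0, 223.0], [313.0, 224.0], [362.0, 260.0], [294.0, 262.0]]
250 [187, 184, 181, 181, 181, 179, 183, 178, 180, 150, 146, 143, 147, 149, 142, 7, 13, 14, 141, 143, 145, 145, 149, 147, 161, 48, 56, 59, 61, 152, 155, 182, 180, 180, 172, 175, 175, 177, 179, 160]
270 [186, 181, 180, 182, 182, 182, 181, 180, 179, 174, 164, 168, 176, 153, 148, 133, 134, 140, 143, 138, 134, 136, 140, 138, 137, 141, 145, 141, 139, 135, 135, 134, 135, 138, 163, 162, 160, 161, 86, 65]
290 [188, 192, 190, 178, 176, 178, 176, 171, 172, 178, 175, 174, 174, 174, 162, 159, 138, 140, 143, 143, 144, 143, 140, 141, 142, 87, 104, 107, 112, 114, 116, 114, 127, 108, 107, 114, 113, 77, 192, 186]
310 [177, 173, 178, 177, 173, 168, 166, 175, 175, 174, 179, 173, 168, 169, 173, 160, 161, 163, 161, 140, 154, 144, 141, 153, 140, 141, 110, 113, 124, 110, 114, 111, 111, 120, 100, 113, 114, 116, 135,
[... 242 characters left out ...]
, 46, 44, 45, 42, 42, 45, 45, 42, 45, 44, 45, 45, 41, 45, 43, 42, 44, 42, 46, 47, 42, 46, 45, 45, 42, 40, 44, 44, 46, 44, 43]
370 [48, 45, 46, 44, 48, 48, 44, 44, 48, 44, 45, 44, 43, 45, 48, 45, 47, 42, 47, 46, 45, 46, 44, 49, 45, 44, 46, 48, 45, 45, 41, 44, 47, 45, 42, 44, 45, 46, 47, 47]
390 [163, 160, 154, 165, 168, 163, 160, 154, 152, 152, 152, 155, 151, 156, 153, 156, 158, 156, 156, 157, 155, 156, 158, 155, 155, 150, 148, 144, 146, 145, 144, 128, 133, 134, 137, 134, 135, 127, 123, 124]
410 [154, 153, 150, 149, 146, 149, 147, 140, 146, 144, 140, 139, 143, 147, 144, 147, 148, 148, 150, 151, 143, 151, 153, 149, 150, 156, 154, 152, 150, 153, 154, 157, 157, 159, 149, 135, 136, 135, 134, 135]
```

Row 250 shows the dark handle at cols 293-309 and the grey trigger at 345-362, within 2 px of the predictions (294-313, 349-364). Descending.

Request:
drive_tool(
  increments=[
    {"tx": 0.005,"ty": 0.003,"tz": -0.1,"turn": -0.007,"grip": -0.75},
    {"tx": 0.005,"ty": 0.003,"tz": -0.18,"turn": -0.007,"grip": -0.75},
    {"tx": 0.005,"ty": 0.003,"tz": -0.24,"turn": -0.007,"grip": -0.75},
    {"tx": 0.005,"ty": 0.003,"tz": -0.263,"turn": -0.007,"grip": -0.75},
    {"tx": 0.005,"ty": 0.003,"tz": -0.263,"turn": -0.007,"grip": -0.6},
    {"tx": 0.005,"ty": 0.003,"tz": -0.263,"turn": -0.007,"grip": -0.5},
  ],
  newtons=35,
)

```text
clock: 14.35
position: [0.5456, 0.1417, 0.1384]
ee_rot: [3.12, -0.32, 0.004]
force: [0.2, -0.3, 1.3]
width: 0.77
```

```bash
python3 - <<'E'
from h import *
s=observe();print(s['position'],s['force'],s['width']*92)
for n in('wrist','scene','top'): cv2.imwrite(f'pics/{n}10.png',get_image(n)[:,:,::-1])
o=np.array([.5415,.1324]);a=np.radians(-101.68);u=np.array([np.cos(a),np.sin(a)]);v=np.array([-u[1],u[0]]);o=o+v*.0014
print('tcp clamp',(s['position'][:2]-o)@u,(s['position'][:2]-o)@v)
pt=lambda x,y,z: np.r_[o+u*x+v*y,z]
for n in('wrist','scene','top'): print(n,proj(cam(n),[pt(.118,0,.052),pt(.092,0,.05),pt(.135,0,.07),pt(.175,0,.07),pt(.185,0,.057)]).round().tolist())
E
```

```text
[0.54559561 0.14166544 0.13839639] [ 0.21890797 -0.29328128  1.30333671] 70.83596986159561
tcp clamp -0.009902723625420865 0.0007350565468559531
wrist [[501.0, 231.0], [462.0, 230.0], [539.0, 238.0], [600.0, 238.0], [602.0, 232.0]]
scene [[341.0, 252.0], [349.0, 249.0], [336.0, 249.0], [324.0, 255.0], [320.0, 261.0]]
top [[297.0, 232.0], [287.0, 231.0], [304.0, 233.0], [320.0, 236.0], [324.0, 238.0]]
```

Request:
drive_tool(
  increments=[
    {"tx": 0,"ty": 0,"tz": 0,"turn": 0,"grip": 0.9},
    {"tx": 0,"ty": 0,"tz": 0,"turn": 0,"grip": 0.9},
    {"tx": 0,"ty": 0,"tz": 0,"turn": 0,"grip": 0.9},
    {"tx": 0,"ty": 0,"tz": 0,"turn": 0,"grip": 0.9},
    {"tx": 0,"ty": 0,"tz": 0,"turn": 0,"grip": 0.9},
    {"tx": 0,"ty": 0,"tz": 0,"turn": 0,"grip": 0.9},
    {"tx": 0,"ty": 0,"tz": 0,"turn": 0,"grip": 0.9},
    {"tx": 0,"ty": 0,"tz": 0,"turn": 0,"grip": 0.9},
    {"tx": 0,"ty": 0,"tz": 0,"turn": 0,"grip": 0.9},
  ],
)

```text
clock: 15.4
position: [0.5465, 0.1431, 0.1388]
ee_rot: [3.122, -0.319, 0.007]
force: [4.1, 3.7, -2.0]
width: 0.25
```

```bash
cat > prof.py <<'E'
from h import *
import sys
s=observe();print(s['position'].round(4),s['force'].round(1),'w',s['width']*92)
im=get_image('wrist')[:,:,::-1].copy();cv2.imwrite(f'pics/wrist{sys.argv[1]}.png',im)
for f in sys.argv[2:]+[sys.argv[1]]:
    g=cv2.cvtColor(cv2.imread(f'pics/wrist{f}.png'),6)
    for r in(224,230,236): print(f,r,g[r-1:r+2,430:630:3].mean(0).astype(int).tolist())
E
python3 prof.py 11 10
```

```text
[0.5465 0.1431 0.1388] [ 4.1  3.7 -2. ] w 22.993679884058814
10 224 [128, 154, 42, 43, 39, 74, 71, 70, 72, 55, 55, 56, 56, 56, 17, 18, 14, 18, 20, 18, 20, 29, 30, 28, 90, 94, 93, 94, 93, 94, 96, 94, 96, 95, 95, 93, 141, 162, 162, 164, 138, 137, 121, 134, 134, 138, 137, 121, 136, 134, 135, 120, 120, 198, 165, 208, 216, 50, 118, 115, 120, 120, 118, 150, 197, 196, 192]
10 230 [130, 151, 43, 40, 41, 73, 73, 73, 72, 82, 82, 82, 81, 81, 65, 65, 63, 16, 18, 18, 23, 28, 28, 28, 96, 94, 93, 95, 94, 95, 95, 93, 95, 94, 93, 93, 149, 162, 162, 162, 119, 113, 113, 122, 116, 116, 111, 125, 126, 124, 123, 114, 112, 121, 118, 187, 59, 98, 117, 117, 117, 116, 116, 198, 196, 192, 189]
10 236 [136, 113, 41, 39, 46, 70, 71, 72, 126, 149, 149, 151, 150, 149, 150, 150, 149, 33, 18, 20, 30, 30, 27, 27, 93, 92, 93, 96, 94, 94, 94, 94, 95, 95, 94, 105, 156, 161, 162, 161, 160, 159, 162, 162, 161, 161, 158, 164, 164, 162, 163, 160, 160, 162, 164, 160, 42, 116, 113, 114, 117, 117, 118, 194, 192, 189, 188]
11 224 [165, 164, 135, 158, 92, 164, 153, 138, 134, 46, 44, 47, 73, 77, 76, 78, 58, 60, 61, 56, 33, 20, 20
[... 156 characters left out ...]
, 203, 202, 72, 125, 128, 127, 128, 128, 188, 209, 208]
11 230 [164, 156, 137, 166, 93, 163, 138, 140, 123, 45, 44, 46, 79, 79, 78, 78, 66, 64, 63, 67, 32, 32, 33, 27, 21, 18, 17, 29, 31, 34, 30, 103, 102, 101, 101, 101, 106, 163, 173, 174, 161, 148, 134, 134, 148, 147, 148, 133, 146, 146, 147, 148, 146, 155, 177, 214, 246, 54, 114, 125, 125, 124, 125, 128, 211, 210, 206]
11 236 [163, 127, 138, 160, 137, 162, 134, 139, 132, 43, 47, 45, 77, 79, 76, 96, 156, 155, 156, 155, 157, 156, 155, 155, 20, 24, 22, 30, 33, 33, 33, 102, 102, 99, 99, 101, 127, 168, 173, 173, 173, 173, 175, 176, 174, 174, 175, 174, 174, 175, 173, 173, 175, 174, 174, 175, 216, 50, 125, 123, 123, 124, 125, 138, 207, 206, 202]
```

Row 236 of the wrist picture reads well. The jaw and pad advanced about 12 mm (pad front edge col 502 to 520), the pin gap is unchanged (free) and the cast face is still at about col 540. The squeeze was full (23 mm). Second stroke.

Request:
drive_tool(
  increments=[
    {"tx": -0.003,"ty": -0.004,"tz": 0,"turn": 0,"grip": -0.5},
    {"tx": -0.003,"ty": -0.004,"tz": 0,"turn": 0,"grip": -0.5},
    {"tx": -0.003,"ty": -0.004,"tz": 0,"turn": 0,"grip": -0.5},
    {"tx": -0.003,"ty": -0.004,"tz": 0,"turn": 0,"grip": -0.5},
    {"tx": -0.003,"ty": -0.004,"tz": 0,"turn": 0,"grip": -0.5},
    {"tx": -0.003,"ty": -0.004,"tz": 0,"turn": 0,"grip": -0.5},
    {"tx": -0.003,"ty": -0.004,"tz": 0,"turn": 0,"grip": -0.5},
    {"tx": -0.003,"ty": -0.004,"tz": 0,"turn": 0,"grip": -0.5},
  ],
)

```text
clock: 16.25
position: [0.5453, 0.1423, 0.139]
ee_rot: [3.123, -0.318, 0.008]
force: [-0.5, 0.2, 0.2]
width: 0.749
```

Request:
drive_tool(
  increments=[
    {"tx": 0,"ty": 0,"tz": 0,"turn": 0,"grip": 0.9},
    {"tx": 0,"ty": 0,"tz": 0,"turn": 0,"grip": 0.9},
    {"tx": 0,"ty": 0,"tz": 0,"turn": 0,"grip": 0.9},
    {"tx": 0,"ty": 0,"tz": 0,"turn": 0,"grip": 0.9},
    {"tx": 0,"ty": 0,"tz": 0,"turn": 0,"grip": 0.9},
    {"tx": 0,"ty": 0,"tz": 0,"turn": 0,"grip": 0.9},
    {"tx": 0,"ty": 0,"tz": 0,"turn": 0,"grip": 0.9},
    {"tx": 0,"ty": 0,"tz": 0,"turn": 0,"grip": 0.9},
    {"tx": 0,"ty": 0,"tz": 0,"turn": 0,"grip": 0.9},
  ],
)

```text
clock: 17.15
position: [0.5458, 0.1434, 0.1392]
ee_rot: [3.124, -0.318, 0.009]
force: [3.2, 2.8, -1.4]
width: 0.247
```

```bash
python3 prof.py 12
```

```text
[0.5458 0.1434 0.1392] [ 3.2  2.8 -1.4] w 22.744569579724146
12 224 [164, 164, 137, 150, 94, 164, 159, 137, 160, 90, 163, 141, 139, 133, 47, 44, 47, 59, 78, 75, 77, 58, 60, 59, 50, 18, 23, 17, 21, 23, 22, 20, 19, 31, 34, 33, 80, 102, 100, 100, 101, 114, 169, 173, 174, 125, 139, 136, 126, 129, 138, 137, 134, 135, 145, 201, 200, 204, 196, 198, 198, 251, 126, 128, 127, 211, 208]
12 230 [165, 163, 136, 161, 92, 164, 147, 137, 128, 125, 164, 137, 138, 123, 44, 44, 43, 74, 77, 79, 78, 75, 73, 71, 67, 44, 45, 43, 23, 20, 15, 20, 27, 33, 31, 30, 102, 102, 100, 98, 101, 149, 174, 174, 174, 143, 142, 136, 124, 137, 136, 136, 130, 129, 136, 136, 209, 211, 195, 197, 212, 232, 123, 127, 210, 210, 205]
12 236 [163, 152, 134, 160, 111, 163, 112, 141, 134, 163, 162, 136, 139, 78, 43, 45, 43, 77, 78, 76, 88, 158, 158, 157, 158, 157, 158, 158, 147, 20, 19, 22, 33, 31, 32, 29, 103, 101, 101, 101, 98, 158, 173, 172, 173, 173, 174, 174, 170, 174, 175, 175, 175, 171, 174, 173, 174, 222, 250, 249, 251, 124, 125, 127, 208, 205, 202]
```

After stroke 2 the pad touches the cast (pad cols 517-537, cast from 538). The cast has moved home and its dark gap to the fence is gone. The pin gap is about 24 px against 25.5 free, so the pad is in by no more than 1-2 mm and not clamped yet. A third stroke adds 10 mm at most and stays below 15, so I do it.

Request:
drive_tool(
  increments=[
    {"tx": -0.0025,"ty": -0.005,"tz": 0,"turn": 0,"grip": -0.5},
    {"tx": -0.0025,"ty": -0.005,"tz": 0,"turn": 0,"grip": -0.5},
    {"tx": -0.0025,"ty": -0.005,"tz": 0,"turn": 0,"grip": -0.5},
    {"tx": -0.0025,"ty": -0.005,"tz": 0,"turn": 0,"grip": -0.5},
    {"tx": -0.0025,"ty": -0.005,"tz": 0,"turn": 0,"grip": -0.5},
    {"tx": -0.0025,"ty": -0.005,"tz": 0,"turn": 0,"grip": -0.5},
    {"tx": -0.0025,"ty": -0.005,"tz": 0,"turn": 0,"grip": -0.5},
    {"tx": -0.0025,"ty": -0.005,"tz": 0,"turn": 0,"grip": -0.5},
  ],
)

```text
clock: 18.0
position: [0.5449, 0.142, 0.1393]
ee_rot: [3.125, -0.317, 0.009]
force: [0.9, -0.4, 0.0]
width: 0.749
```

Request:
drive_tool(
  increments=[
    {"tx": 0,"ty": 0,"tz": 0,"turn": 0,"grip": 0.9},
    {"tx": 0,"ty": 0,"tz": 0,"turn": 0,"grip": 0.9},
    {"tx": 0,"ty": 0,"tz": 0,"turn": 0,"grip": 0.9},
    {"tx": 0,"ty": 0,"tz": 0,"turn": 0,"grip": 0.9},
    {"tx": 0,"ty": 0,"tz": 0,"turn": 0,"grip": 0.9},
    {"tx": 0,"ty": 0,"tz": 0,"turn": 0,"grip": 0.9},
    {"tx": 0,"ty": 0,"tz": 0,"turn": 0,"grip": 0.9},
    {"tx": 0,"ty": 0,"tz": 0,"turn": 0,"grip": 0.9},
    {"tx": 0,"ty": 0,"tz": 0,"turn": 0,"grip": 0.9},
    {"tx": 0,"ty": 0,"tz": 0,"turn": 0,"grip": 0.9},
  ],
)

```text
clock: 19.0
position: [0.5454, 0.1436, 0.1394]
ee_rot: [-3.124, 0.315, -0.011]
force: [3.5, 4.6, -3.0]
width: 0.243
```

```bash
python3 prof.py 13; python3 - <<'E'
import cv2,numpy as np
o=np.vstack([cv2.resize(cv2.imread(f'pics/wrist{k}.png')[195:275,400:640],(600,200)) for k in(11,12,13)]);cv2.imwrite('pics/c13.png',o)
E
```

```text
[0.5454 0.1436 0.1394] [ 3.5  4.6 -3. ] w 22.390088226834006
13 224 [164, 163, 136, 155, 89, 164, 155, 138, 124, 98, 163, 137, 139, 111, 146, 162, 136, 150, 102, 44, 46, 45, 72, 78, 75, 77, 19, 18, 20, 19, 20, 21, 21, 18, 31, 31, 30, 35, 103, 101, 100, 100, 104, 162, 173, 174, 151, 138, 137, 128, 136, 136, 136, 137, 141, 212, 212, 212, 199, 201, 199, 202, 210, 156, 128, 212, 210]
13 230 [163, 159, 137, 164, 92, 163, 122, 137, 158, 141, 163, 136, 143, 95, 161, 163, 136, 160, 50, 46, 43, 44, 78, 78, 78, 76, 54, 52, 48, 39, 21, 19, 19, 22, 34, 28, 30, 96, 101, 101, 99, 102, 127, 159, 174, 172, 125, 131, 120, 119, 142, 140, 131, 129, 136, 135, 209, 209, 209, 214, 212, 213, 250, 127, 163, 212, 207]
13 236 [163, 144, 134, 111, 125, 164, 138, 145, 111, 162, 163, 137, 157, 92, 162, 159, 140, 117, 42, 44, 45, 47, 75, 78, 75, 117, 157, 157, 158, 156, 20, 22, 22, 27, 32, 34, 28, 102, 103, 101, 101, 100, 151, 171, 172, 173, 173, 172, 171, 174, 174, 176, 174, 171, 175, 175, 174, 222, 250, 251, 250, 251, 209, 124, 211, 207, 203]
```

View pics/c13.png

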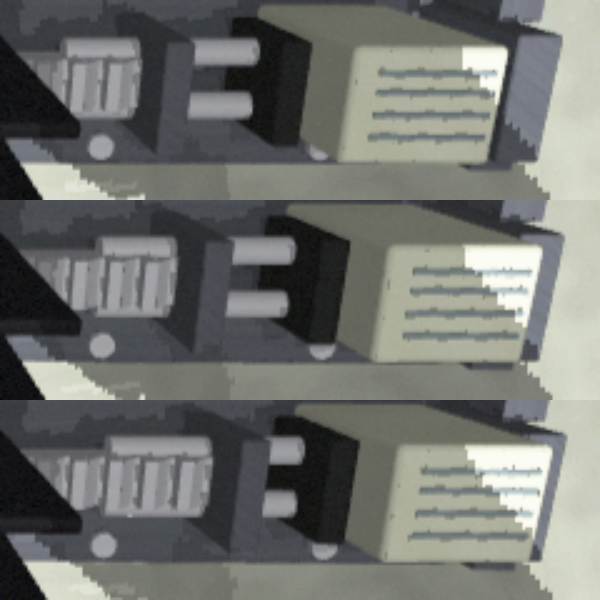

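This picture shows strokes 1, 2 and 3 from top to bottom. After stroke 3 the cast stands squarely against the fence, and the visible pins between jaw plate and pad are clearly shorter (25.5 px free, now 14.7 px at 1.5 px/mm). That puts the pad about 7 mm in: clamped, and well under 15. The trigger is held fully squeezed, so I hand in.

```bash
python3 -c "
from cell import *
print(sign_off())"
```

```text
the job is handed in; nothing more can be done
None
```

The job is handed in, at about 19 s on the robot's clock of the 56 s allowed. I slid the vise jaw about 40 mm open, lifted the cast out, stood it in line in the clamp and let go. Then I pumped the trigger three full strokes and kept it squeezed.

**Last checks:**
- **Pad:** by image measurement it has sprung in about 7 mm, so the cast is clamped and well short of the 15 mm that would crush it.
- **Cast:** it stands squarely against the fence.
- **Trigger:** the fingers read 22.4 mm, slightly under the 25 mm nominal for a full squeeze. The grip is set to 35 N.
- **Bystanders:** the brush and photo scale lay undisturbed in the picture taken after placing the cast. I never worked near the jar, but did not look at any of the three again at the end.

**What went wrong or disagreed:**
- My first move call was refused, because its rows left out `tz`.
- My first grip on the vise tab closed on nothing, touching nothing. The fingertips appear to end about 30 mm short of the stated TCP, so they passed over the tab. I worked lower after that, and pushed the tab instead of gripping it.
- The scene camera was about 3 pixels off from my vise position, so I relied on the wrist camera.

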